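Swap the sample bottle and index the reader slide

ROBOT

A 6-joint arm with a two-finger parallel gripper is mounted at the origin on a cart in front of the work surface, level with it; the furniture and walls round the work are solid. World frame = base frame: x ahead of the robot, y to its left, z up, the work surface at z = 0. Lengths are in mm, angles in rad, forces in N, time in s.
With the tool pointing down it reaches from about 325 to 925 mm from the base axis. Payload 3.1 kg.
Tool frame: the origin (TCP) lies at the very end of the fingers, on their centre line; the grasp point (between the pads) lies 19 mm behind it (robot.tcp_to_grasp is the distance from the TCP to the grasp point, in mm); z points along the fingers, y is the line along which they close (so a half turn about z gives the same grasp; the last joint's range is limited). The gripper opens to 85 mm and grips with 20 to 120 N. Pads are 22 mm wide; open, the fingers measure 114 mm over their backs; the gripper's body (76 mm by 85 mm) begins 54 mm behind the grasp point. The pads swing forward as they close: fully open they stand 13 mm farther back than shut.
Start: joints at [1.023, 0.217, 1.613, -0, 1.311, -0.112], TCP at [263.819, 566.603, 231.3] pointing down, gripper open.
Joint ranges: [-2.75, 2.75], [-0.78, 2.1], [0.31, 2.55], [-1.13, 4.27], [0.13, 2.63], [-2.58, 2.58]. Speed limits (rad/s): [2.79, 2.79, 3.14, 3.14, 3.14, 3.14].

INTERFACE

Orientations are given as a rotation vector (axis times angle).
In Python, from station import robot, optics gives the robot as it stands. The module is installed in compiled form; this text tells all that it offers.
- The arm moves only by the tool jog_arm, never from a script. Its argument "plan" is one flat list of numbers, 5 for each row, row after row: the finger opening in mm, from 0 to 85.4, then the shift along the world's x, y, z each as a share of 0.12 m, from -1 to 1, then the turn about the world's z as a share of 6 degrees, from -1 to 1. In form: [claw, tx, ty, tz, turn, claw, tx, ty, tz, turn, ...]. A call has 1 to 10 rows; each row shifts and turns the commanded pose from where the row before left it; what a row does not reach is not made up. A row lasts 1/10 s, in which the tool goes at most 50 mm and 8.59 degrees, less where a joint would pass 70% of its speed; a pose out of reach is approached as far as the arm can. A call with a number of a shift or a turn outside -1 to 1 is refused whole. A call with a gripper value outside its range is refused whole. The fingers move at their own pace and stop on an object; "grip_force" is the grip in N (left out, the last holds). Time passes only in rows, so rows that do not move let the fingers close. It gives the time, the measured TCP pose, the force, the opening and the grip force at its end, in the units of the state.
- robot.state(): the state, without advancing time (a new reading comes with each control period).
- optics.get_image(name): name is "scene" or "top" or "wrist"; returns a dict with "pixels" (480x640x3 uint8, red, green, blue), "z_map" (480x640 float32, mm along the optical axis (not along the pixel's ray), 0 where there is no reading), "camera_matrix" (3x3 intrinsics, pixels), "cam_to_world" (4x4, takes a point from camera to world coordinates). Camera axes: x right, y down, z forward; pixel columns grow to the right and rows downward; lengths in mm; the calibration is good to about 2 mm. The wrist camera is an equidistant fisheye: a pixel r from the principal point sees the ray r / f radians off the axis. A picture is of the moment at which its call begins.
- robot.job_done(): hands the job in; it is judged then, once.
The state is a dict: "t": time; "q": joint angles; "dq": joint speeds; "effort": joint torques, N m; "ee_pos": TCP position; "eef_rot": TCP orientation; "wrist_force": force on the tool from outside, world axes, zero at the start; "ft_torque": the same for the moment, N m; "gripper_width": finger opening in mm; "grip_force": force on a finger pad.
Only numpy, scipy, OpenCV 4.12 (cv2) and the standard library are available. Lean on these libraries where they do the work, as an engineer would, in place of code of your own. Each camera call takes 0.05 s, during which the arm holds its last target. There are 200 camera calls.

TASK

The wrong bottle is on the reader slide. Swap the blue-capped bottle in the slide's cup with the red-capped one in the rack at the right, so that red stands in the slide's cup and blue stands in the rack cup that red came from (the bench can serve for parking in between; leave the yellow-capped bottle alone). Then take the slide by its orange grip, slide it along its rail to the left until its ball clicks into the notch, with the bottle in front of the reading head, and finish still holding the grip there: do not let go.

Things in the scene. Friction and masses are not known exactly. Their poses are not given: they have to be found in the camera images.
- rail: fixed aluminium rail unit on the bench, 70 (x) by 224 (y) mm, 28 mm high at its end stops. Origin at the centre of its underside; its y axis is the sliding direction, towards the robot's left; its x axis points away from the robot. The bench to its left, x 0.40 to 0.45, y -0.02 to 0.04, is free: room to park a bottle upright.
- carriage (a joint): travel of the blue slide plate along the rail, m: 0 at the start, grows along the rail's +y (left); range -0.010 to 0.115. About 1 N of friction. The notch lies 50 to 92 mm from the start (see index).
- nest (a point): centre of the inner floor of the grey cup on the slide, 37 mm above the bench. The cup's inside is 61 mm across at the floor and slightly wider at the rim, and its rim stands 10 mm above its floor. The slide plate is 80 by 80 mm, axes parallel to the rail's.
- grip (a point): point on the upright orange grip of the slide, 15 mm below its top: the place to pinch from above, 85 mm above the bench. The grip is 16 mm wide along the rail (pinch it this way), 22 mm across it and 66 mm tall (35 to 101 mm above the bench). It stands 78 mm in front (-x of the rail) of the cup's centre, at the same y.
- index: fixed index unit clamped to the rail, its place along the rail varies; its axes are parallel to the rail's. Origin on the bench at the rail's centreline, on the line of the reading head (a grey head on a post, 116 mm high, its lens 45 mm behind the rail's centreline). The slide is at the notch when nest has the same y, in this frame, as this origin.
- notch (a point): the notch: between two brass ridges 16 mm apart along the rail, in front of the rail, 25 mm further along +y than index. A sprung steel ball (12 mm) on the slide's brass lug, 25 mm ahead (+y) of the cup's centre, climbs the first ridge (about 7 N push, over the last 17 mm before the notch), then drops in by 3.5 mm and centres the slide; leaving either way takes about 7 N.
- rack: fixed grey rack board, 180 (x) by 86 (y) by 8 mm, to the right of the rail, with two white cups like the slide's, 90 mm apart. Origin at the centre of its underside, its x axis runs through both cups, away from the robot.
- rack_near (a point): centre of the inner floor of the rack cup nearer the robot, 11 mm above the bench; cup inside 61 mm across, rim 10 mm above the floor.
- rack_far (a point): the same for the rack cup farther from the robot.
- bottle_blue: white plastic bottle with a blue screw cap, at first in the slide's cup: body 55 mm in diameter and about 80 mm tall below its shoulder, 112 mm tall with its cap (cap 34 mm in diameter), 0.16 kg. Origin at the centre of its underside, z up. Grip the body, 60 to 75 mm above the underside.
- bottle_red: the same bottle with a red cap, at first in one of the two rack cups.
- bottle_yellow: the same bottle with a yellow cap, in the other rack cup; it stays there.
- tape_a: roll of black tape, 55 mm across, 19 mm high, lying on the bench at the left; not needed.
- slide_grip: the orange grip itself, an upright bar fixed to the slide (see grip); origin at the centre of its underside, 35 mm above the bench.
Mind the look-alikes: they are no part of the job. What is shaped like the bottle_red but green is not meant.

How it is judged (in metres and radians):
On the way:
1. red stands in the slide's cup and blue in the free rack cup, both let go, with the slide not yet at the notch (horizontal distance between bottle_red and nest below 0.005 m and z of bottle_red in the frame of nest below 0.003 m and angle between bottle_red's own z axis and vertical below 0.1 rad and ((horizontal distance between bottle_blue and rack_near below 0.005 m and z of bottle_blue in the frame of rack_near below 0.003 m and angle between bottle_blue's own z axis and vertical below 0.1 rad) or (horizontal distance between bottle_blue and rack_far below 0.005 m and z of bottle_blue in the frame of rack_far below 0.003 m and angle between bottle_blue's own z axis and vertical below 0.1 rad)) and contact force between the fingers and bottle_red below 0.1 N and contact force between the fingers and bottle_blue below 0.1 N and y of nest in the frame of index below -0.02 m), for 0.1 s.
At the end, for the whole second after the job is handed in: red upright in the slide's cup and blue upright in the rack cup left free by yellow (within 5 mm of the cup's centre, on its floor); the slide at rest within 2.5 mm of the notch's centre, the fingers still gripping the orange grip with at least 2 N (horizontal distance between bottle_red and nest below 0.005 m and z of bottle_red in the frame of nest below 0.003 m and angle between bottle_red's own z axis and vertical below 0.1 rad and ((horizontal distance between bottle_blue and rack_near below 0.005 m and z of bottle_blue in the frame of rack_near below 0.003 m and angle between bottle_blue's own z axis and vertical below 0.1 rad) or (horizontal distance between bottle_blue and rack_far below 0.005 m and z of bottle_blue in the frame of rack_far below 0.003 m and angle between bottle_blue's own z axis and vertical below 0.1 rad)) and y of nest in the frame of index between -0.0025 and 0.0025 m and velocity of joint carriage between -0.01 and 0.01 m/s and contact force between the fingers and slide_grip above 2 N); the arm keeps its last pose, push and grip.
It fails at once if the yellow-capped bottle was disturbed (moved over 15 mm) (distance of bottle_yellow from where it was at the start of the episode above 0.015 m).
It fails at once if a bottle was tipped over (angle between any of bottle_red, bottle_blue's own z axis and vertical above 0.6 rad).
It also fails if it takes over 72 s, if anything falls off the work surface, if the arm or the gripper's body presses on something with over 40 N, if the wrist force passes 120 N, or if a joint passes its speed limit or range.

## Working session

There is one attempt and no reset: what is moved stays moved. The work goes in short steps, Python scripts to look and compute and a tool call to move; the robot and the scene stay as the last step left them, time stands still between calls to the robot, and variables do not carry over. Pictures are saved under pics/ and viewed, at most 10 in all, crops included, and the job is handed in when it is done.

Besides the shell and the picture viewer there is one more tool, called after "Emit:" as name(argument=value, ...) on one line, values as JSON. jog_arm: Moves the arm, as the interface text tells. Shift numbers are shares of 0.12 m and turn numbers shares of 6 degrees, none past 1 either way. Its arguments: {"type":"object","properties":{"plan":{"type":"array","items":{"type":"number"}},"grip_force":{"type":"number"}},"required":["plan"]}

```bash
mkdir -p pics; python3 - <<'E'
from station import robot, optics
import cv2,numpy as np
s=robot.state();print({k:np.round(v,3) for k,v in s.items()})
for n in ("scene","top"):
    d=optics.get_image(n);cv2.imwrite(f"pics/{n}0.png",d["pixels"][:,:,::-1]);np.savez(f"{n}0.npz",**d)
    print(n,d["camera_matrix"],np.round(d["cam_to_world"],3))
E
```

```text
{'t': np.float64(0.0), 'q': array([ 1.023,  0.218,  1.615,  0.   ,  1.311, -0.112]), 'dq': array([-0.   , -0.   ,  0.   , -0.001,  0.002, -0.001]), 'effort': array([-1.0000e-03, -3.9685e+01, -3.0385e+01, -0.0000e+00,  1.0000e-02,
       -0.0000e+00]), 'ee_pos': array([263.388, 565.894, 229.973]), 'eef_rot': array([-0.679, -3.067,  0.004]), 'wrist_force': array([-0.263,  0.608,  1.014]), 'ft_torque': array([ 0.026, -0.005,  0.02 ]), 'grip_force': np.float64(0.0), 'gripper_width': np.float64(85.292)}
scene [[519.66475455   0.         314.86936383]
 [  0.         519.66475455 241.86302242]
 [  0.           0.           1.        ]] [[ 8.42000e-01 -2.18000e-01  4.94000e-01  7.54910e+01]
 [-5.39000e-01 -3.84000e-01  7.50000e-01 -8.30193e+02]
 [ 2.70000e-02 -8.97000e-01 -4.41000e-01  4.73925e+02]
 [ 0.00000e+00  0.00000e+00  0.00000e+00  1.00000e+00]]
top [[486.52476717   0.         320.75152116]
 [  0.         486.52476717 236.14947368]
 [  0.           0.           1.        ]] [[ 2.30000e-02 -9.80000e-01  1.96000e-01  3.64104e+02]
 [-1.00000e+00 -2.30000e-02 -1.00000e-03 -1.44639e+02]
 [ 5.00000e-03 -1.95000e-01 -9.81000e-01  9.80096e+02]
 [ 0.00000e+00  0.00000e+00  0.00000e+00  1.00000e+00]]
```

View pics/scene0.png

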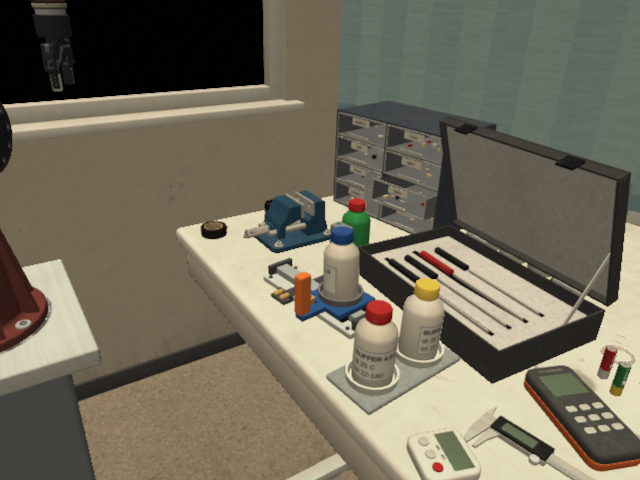

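View pics/top0.png

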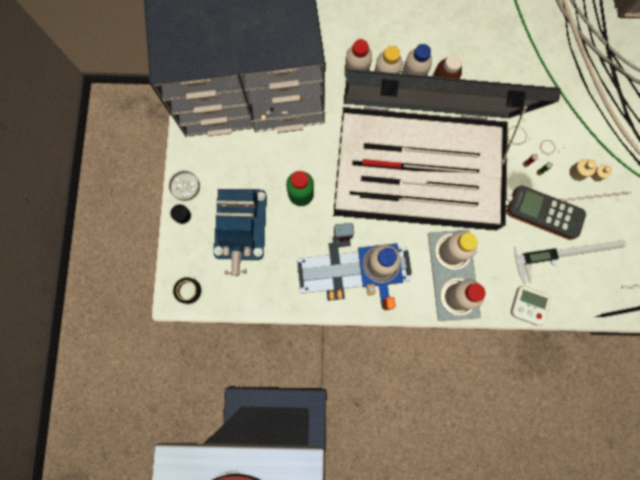

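Scene view: the blue cap is at (342,237) on the slide, red at (378,313) in the near rack cup and yellow at (427,290) in the far cup. Top view: blue (388,258), red (475,293), yellow (468,242). The other red-like candidates are the green bottle with a red cap at top (300,181) and the bottles behind the case lid (360,48). Neither is in the rack, so neither is meant. Next I take an enlarged crop and measure.

```bash
cat > h.py <<'E'
import numpy as np,cv2
from scipy.optimize import least_squares
def cloud(d):
    z=d["z_map"];K=d["camera_matrix"];v,u=np.mgrid[:480,:640]
    p=np.stack([(u-K[0,2])/K[0,0]*z,(v-K[1,2])/K[1,1]*z,z],-1)
    T=d["cam_to_world"];P=p@T[:3,:3].T+T[:3,3];P[z==0]=np.nan;return P
def proj(d,p):
    T=np.linalg.inv(d["cam_to_world"]);c=T[:3,:3]@np.array(p)+T[:3,3];q=d["camera_matrix"]@(c/c[2]);return q[:2]
def tri(ds,px):
    A=[];b=[]
    for d,(u,v) in zip(ds,px):
        r=d["cam_to_world"][:3,:3]@np.linalg.inv(d["camera_matrix"])@[u,v,1];r/=np.linalg.norm(r)
        M=np.eye(3)-np.outer(r,r);A.append(M);b.append(M@d["cam_to_world"][:3,3])
    return np.linalg.lstsq(np.vstack(A),np.hstack(b),rcond=None)[0]
def circ(x,y,r):
    return least_squares(lambda c:np.hypot(x-c[0],y-c[1])-r,[np.median(x),np.median(y)],loss="soft_l1",f_scale=1.5).x
E
python3 - <<'E'
from h import *
D={n:dict(np.load(n+"0.npz")) for n in ("scene","top")}
hue={"blue":(105,130),"red":(170,8),"yellow":(20,32),"orange":(6,16)}
roi={"blue":{"scene":(342,245,40),"top":(385,262,35)},"red":{"scene":(378,340,40),"top":(468,296,30)},"yellow":{"scene":(424,310,40),"top":(460,245,30)}}
for c in roi:
  for n in D:
    P=cloud(D[n]);u,v,w=roi[c][n];Q=P[v-w:v+w+20,u-w:u+w].reshape(-1,3)
    zt=np.nanpercentile(Q[:,2],99.5)
    top=Q[(Q[:,2]>zt-4)];
    b=Q[(Q[:,2]<zt-40)&(Q[:,2]>zt-85)]
    m=np.median(top,0);b=b[np.hypot(*(b[:,:2]-m[:2]).T)<36]
    print(c,n,"ztop",zt.round(1),"topmid",((top.min(0)+top.max(0))/2).round(1),"ext",np.ptp(top,0).round(0),"body",circ(b[:,0],b[:,1],27.5).round(1),len(b))
for n in D:
  H=cv2.cvtColor(D[n]["pixels"],cv2.COLOR_RGB2HSV);P=cloud(D[n])
  m=(H[...,0]>5)&(H[...,0]<15)&(H[...,1]>180)&(H[...,2]>120)
  w=np.zeros_like(m); 
  if n=="top": w[285:315,375:405]=1
  else: w[265:320,285:320]=1
  Q=P[m&w];zt=np.nanpercentile(Q[:,2],98);t=Q[Q[:,2]>zt-4];print("grip",n,zt,t.min(0),t.max(0),np.mean(t,0))
s=D["scene"]["pixels"];t=D["top"]["pixels"]
a=cv2.resize(s[215:405,240:470],None,fx=2.6,fy=2.6,interpolation=2);b=cv2.resize(t[215:335,290:490],None,fx=4,fy=4,interpolation=2)
cv2.imwrite("pics/c1.png",a[:,:,::-1]);cv2.imwrite("pics/c2.png",b[:,:,::-1])
E
```

```text
blue scene ztop 149.0 topmid [ 495.3 -264.   147.8] ext [32. 33.  6.] body [ 468.6 -302.6] 921
blue top ztop 150.3 topmid [ 496.  -261.   149.5] ext [32. 31.  6.] body [ 460.8 -229.4] 107
red scene ztop 123.3 topmid [ 439.8 -423.3  121.9] ext [32. 33.  5.] body [ 407.8 -457.8] 1231
red top ztop 124.3 topmid [ 440.5 -420.7  123.3] ext [30. 32.  6.] body [ 440.7 -419.9] 207
yellow scene ztop 123.3 topmid [ 492.  -418.2  121.9] ext [112.  43.   5.] body [ 495.3 -444.5] 1124
yellow top ztop 124.9 topmid [ 492.4 -415.5  123.8] ext [110.  43.   6.] body [ 504.2 -369. ] 213
grip scene 101.17861620601072 [ 409.08215743 -284.79735103   97.1873337 ] [ 429.12665486 -273.11347462  101.95243852] [ 418.21050582 -279.30978109   99.82683306]
grip top 103.79686839613805 [ 410.95932756 -277.87986706   99.80972935] [ 428.95486186 -265.28759004  105.57090609] [ 421.0939169  -272.07747914  101.44041613]
```

View pics/c1.png

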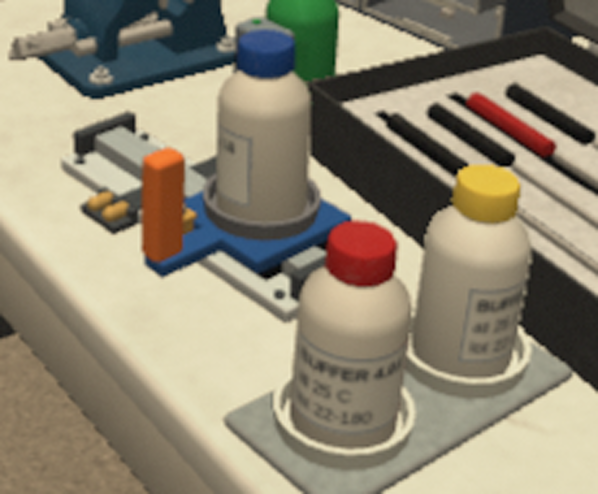

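View pics/c2.png

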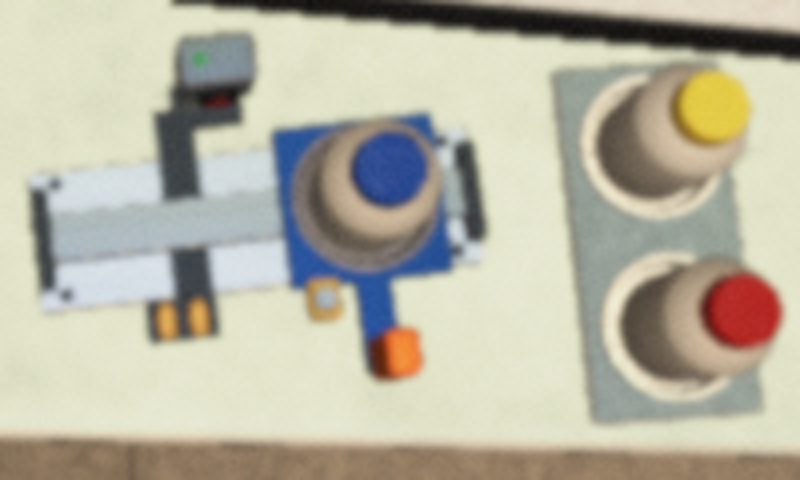

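Crop of the scene: red bottle at (352,340) in the near rack cup, labelled like its neighbour, with yellow at (470,280) beside it; blue sits on the slide at (265,130). The green bottle at (303,30) is excluded. Measured tops are blue ≈149 mm (37+112 ✓), red ≈123 mm (11+112 ✓) and grip ≈101 mm ✓. That puts blue at (495.6,-262.5) and red at (440.2,-422), with the rail turned by about +6°. Moving to blue.

Emit:
jog_arm(plan=[85,0.1,-0.38,0,0.5,85,0.1,-0.38,0,0.5,85,0.1,-0.38,0,0.5,85,0.1,-0.38,0,0.5,85,0.1,-0.38,0,0.5,85,0.1,-0.38,0,0.5,85,0.1,-0.38,0,0.5,85,0.1,-0.38,0,0.5,85,0.1,-0.38,0,0.5,85,0.1,-0.38,0,0.5], grip_force=40)

```text
t: 1.1
ee_pos: [383.6, 108.8, 231.1]
eef_rot: [-0.142, 3.138, 0.0]
wrist_force: [0.2, -0.4, 0.2]
gripper_width: 85.1
grip_force: 0.0
```

Emit:
jog_arm(plan=[85,0.1035,-0.3454,0,0,85,0.1035,-0.3454,0,0,85,0.1035,-0.3454,0,0,85,0.1035,-0.3454,0,0,85,0.1035,-0.3454,0,0,85,0.1035,-0.3454,0,0,85,0.1035,-0.3454,0,0,85,0.1035,-0.3454,0,0,85,0.1035,-0.3454,0,0,85,0,0,0,0])

```text
t: 2.1
ee_pos: [496.2, -267.1, 230.7]
eef_rot: [-0.131, 3.139, -0.003]
wrist_force: [0.5, 0.3, -0.4]
gripper_width: 84.9
grip_force: 0.0
```

```bash
python3 - <<'E'
from station import robot, optics
from h import *
from scipy.spatial.transform import Rotation as R
s=robot.state();print(s["t"],s["ee_pos"],R.from_rotvec(s["eef_rot"]).as_matrix().round(4),s["q"])
d=optics.get_image("wrist");print(d["camera_matrix"],d["cam_to_world"].round(3))
np.savez("wrist0.npz",**d);cv2.imwrite("pics/w0.png",d["pixels"][:,:,::-1])
# rail yaw from the blue plate in top view
D=dict(np.load("top0.npz"))
P=cloud(D);H=cv2.cvtColor(D["pixels"],cv2.COLOR_RGB2HSV)
g=(P[...,2]>5)&(P[...,2]<13);w=np.zeros_like(g);w[225:325,425:490]=1
Q=P[g&w];print("rack",cv2.minAreaRect(Q[:,:2].astype(np.float32)))
E
```

```text
2.1 [ 496.16807912 -267.14261505  230.68172441] [[-9.965e-01 -8.330e-02  1.000e-04]
 [-8.330e-02  9.965e-01 -2.000e-03]
 [ 1.000e-04 -2.000e-03 -1.000e+00]] [-6.17608921e-01  8.67247559e-02  1.76191148e+00 -1.59684219e-03
  1.29174475e+00 -2.27134537e+00]
[[371.64829954   0.         318.93310058]
 [  0.         371.64829954 243.93291629]
 [  0.           0.           1.        ]] [[-8.40000e-02  9.53000e-01  2.90000e-01  4.23521e+02]
 [ 9.96000e-01  8.10000e-02  2.20000e-02 -2.74735e+02]
 [-3.00000e-03  2.90000e-01 -9.57000e-01  3.74004e+02]
 [ 0.00000e+00  0.00000e+00  0.00000e+00  1.00000e+00]]
rack ((487.8352355957031, -419.51678466796875), (121.11564636230469, 194.28050231933594), 86.1592788696289)
```

View pics/w0.png

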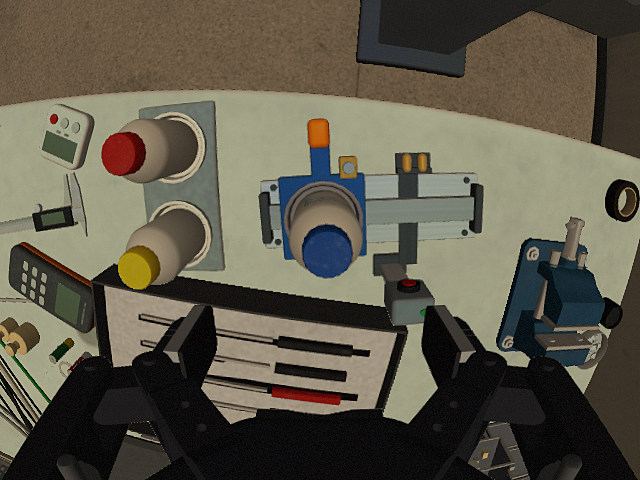

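The wrist view shows blue cap (327,250), grip top (318,132), red cap (124,153), yellow cap (139,267), and the ball and notch to the right. I now cast the rays.

```bash
cat >> h.py <<'E'
def wray(d,u,v,z):
    K=d["camera_matrix"];x,y=(u-K[0,2])/K[0,0],(v-K[1,2])/K[1,1];t=np.hypot(x,y)
    r=np.array([x/t*np.sin(t),y/t*np.sin(t),np.cos(t)]);T=d["cam_to_world"];r=T[:3,:3]@r;o=T[:3,3]
    return (o+r*(z-o[2])/r[2])[:2]
def wcol(d,lo,hi,win,z,smin=150,vmin=60):
    H=cv2.cvtColor(d["pixels"],cv2.COLOR_RGB2HSV);h=H[...,0].astype(int)
    m=((h>=lo)&(h<=hi) if lo<hi else (h>=lo)|(h<=hi))&(H[...,1]>smin)&(H[...,2]>vmin)
    w=np.zeros_like(m);w[win[1]:win[3],win[0]:win[2]]=1
    v,u=np.nonzero(m&w);P=np.array([wray(d,a,b,z) for a,b in zip(u,v)])
    return P
E
python3 - <<'E'
from h import *
from station import robot
print(robot.state()["ee_pos"])
d=dict(np.load("wrist0.npz"))
P=wcol(d,105,125,(295,225,360,280),149);print("blue",P.min(0),P.max(0),P.mean(0),np.percentile(P,[3,97],axis=0).mean(0))
for nm,a,b,w in (("red",170,8,(95,125,150,180)),("yellow",20,32,(110,240,165,292))):
  P=wcol(d,a,b,w,123);print(nm,P.min(0),P.max(0),P.mean(0))
P=wcol(d,5,16,(300,110,335,155),101);print("grip",P.min(0),P.max(0),P.mean(0))
# rail end centres / ridges
print("cup near",wray(d,183,148,21),"far",wray(d,190,233,21))
for p in ((270,183),(477,181),(477,235),(267,245)): print("rail corner",p,wray(d,*p,20))
print("ridges",wray(d,408,162,25),wray(d,424,162,25),"ball",wray(d,348,167,40),"head",wray(d,409,284,116))
E
```

```text
[ 495.44962651 -264.50918142  230.4192969 ]
blue [ 481.98458667 -279.36433895] [ 513.18121778 -248.45228173] [ 497.66519484 -264.21008095] [ 497.77240851 -263.92948205]
red [ 426.30123238 -438.15147968] [ 458.50017421 -400.76252863] [ 441.70207251 -419.9607533 ]
yellow [ 512.53548005 -428.6573096 ] [ 549.83961328 -390.05228331] [ 530.66389273 -408.96616972]
grip [ 411.95396916 -284.09268226] [ 433.12783631 -267.71205995] [ 422.44536366 -276.13740187]
cup near [ 443.43422711 -408.11431442] far [ 529.85424021 -399.50266811]
rail corner (270, 183) [ 473.57191829 -318.70752418]
rail corner (477, 181) [ 450.60568186 -112.55392444]
rail corner (477, 235) [ 506.78526454 -101.97029245]
rail corner (267, 245) [ 536.15980846 -318.47528876]
ridges [ 440.80839673 -189.20767542] [ 438.86386003 -173.36846293] ball [ 450.48458935 -247.17766139] head [ 527.77501517 -197.20871822]
```

Emit:
jog_arm(plan=[85,0.01,-0.01,-0.3,0,85,0,0,-0.3,0,85,0,0,-0.3,0,85,0,0,-0.3,0,85,0,0,0,0,40,0,0,0,0,40,0,0,0,0,40,0,0,0,0,40,0,0,0,0,40,0,0,0,0])

```text
t: 3.15
ee_pos: [499.0, -264.8, 90.4]
eef_rot: [-0.138, 3.134, -0.005]
wrist_force: [0.5, 0.8, 6.8]
gripper_width: 52.5
grip_force: 42.8
```

The width is slightly under 55 mm, so the pads are probably at the shoulder. I'll regrip 6 mm lower.

Emit:
jog_arm(plan=[85,0,0,0,0,85,0,0,0,0,85,0,0,0,0,85,0,0,-0.05,0,85,0,0,0,0,40,0,0,0,0,40,0,0,0,0,40,0,0,0,0,40,0,0,0,0,40,0,0,0,0])

```text
t: 4.15
ee_pos: [496.9, -263.7, 81.5]
eef_rot: [-0.138, 3.138, -0.001]
wrist_force: [-0.8, 0.2, 0.2]
gripper_width: 53.1
grip_force: 42.3
```

Emit:
jog_arm(plan=[40,0,0,0.15,0,40,0,0,0.3,0,40,0,0,0.3,0,40,0,0,0.25,0,40,-0.1,0.38,0,0,40,-0.1,0.38,0,0,40,-0.1,0.38,0,0,40,-0.1,0.38,0,0,40,-0.1,0.38,0,0,40,-0.1,0.38,0,0], grip_force=40)

```text
t: 5.15
ee_pos: [423.6, 11.7, 200.8]
eef_rot: [0.137, -3.138, -0.001]
wrist_force: [0.5, 0.2, -1.7]
gripper_width: 52.9
grip_force: 42.7
```

```bash
python3 - <<'E'
from station import robot, optics
from h import *
for n in ("scene","top","wrist"):
    d=optics.get_image(n);np.savez(f"{n}1.npz",**d)
    if n=="wrist": continue
    P=cloud(d)
    H=cv2.cvtColor(d["pixels"],cv2.COLOR_RGB2HSV)
    m=(H[...,0]>104)&(H[...,0]<126)&(H[...,1]>150)&(P[...,2]>150)&(P[...,1]>-60)&(P[...,1]<80)&(P[...,0]<520)
    Q=P[m];print(n,len(Q))
    if len(Q): print(Q.min(0),Q.max(0))
    # cup rim: z 42..50 near
    c=np.array([496.5,-263.5]);r=np.hypot(P[...,0]-c[0],P[...,1]-c[1])
    for lo,hi in((44,52),(33,40)):
        Q=P[(r<45)&(P[...,2]>lo)&(P[...,2]<hi)]
        print(lo,len(Q),Q.min(0).round(1),Q.max(0).round(1),circ(Q[:,0],Q[:,1],32.5) if lo==44 else Q.mean(0))
print(robot.state()["ee_pos"],robot.state()["gripper_width"])
t=dict(np.load("top1.npz"))["pixels"];s=dict(np.load("scene1.npz"))["pixels"]
a=cv2.resize(s[170:320,200:400],(600,450),interpolation=2)
b=cv2.resize(t[225:325,290:430],(560,400),interpolation=2)
o=np.zeros((600,800,3),np.uint8)
x=cv2.resize(a,(400,300));o[:300,:400]=x;o[300:,:400]=cv2.resize(t[235:295,345:425],(400,300),interpolation=2);o[:300,400:]=cv2.resize(s[245:320,290:390],(400,300),interpolation=2)
o[300:,400:]=cv2.resize(dict(np.load("wrist1.npz"))["pixels"],(400,300))
cv2.imwrite("pics/m1.png",o[:,:,::-1])
E
```

```text
scene 71
[407.8242358  -42.21006439 252.47810828] [429.63672197  16.30281936 268.27634689]
44 288 [ 461.6 -301.6   44. ] [ 535.7 -228.4   48.5] [ 497.07169105 -266.41173989]
33 946 [ 452.2 -307.6   33.1] [ 539.4 -227.9   40. ] [ 493.29120461 -268.48239061   36.51904652]
top 0
44 236 [ 462.8 -298.3   44.1] [ 533.6 -228.3   50.9] [ 497.90918676 -263.0876659 ]
33 1151 [ 452.7 -304.2   33. ] [ 538.1 -221.5   40. ] [ 495.02797657 -262.53777652   36.56999592]
[423.42469672  12.34657818 200.63960829] 52.64738660267926
```

View pics/m1.png

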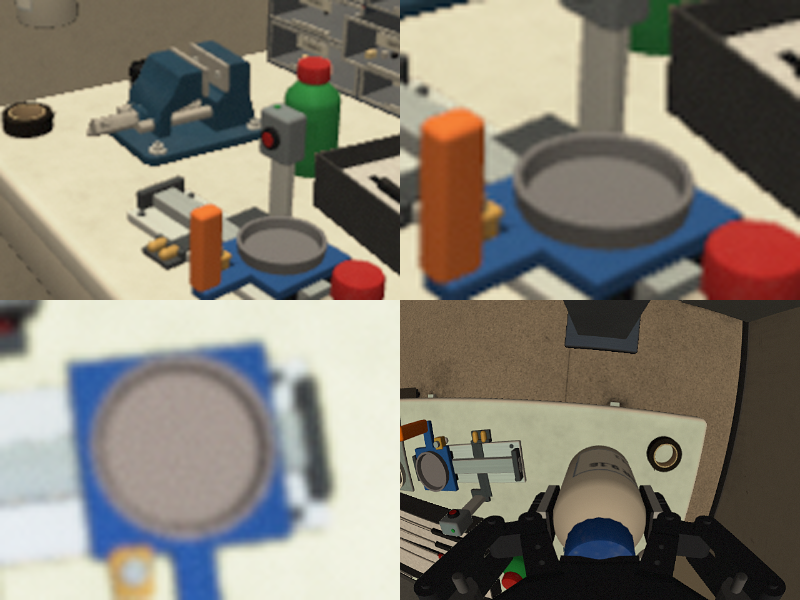

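The cup on the slide is empty and clean, and blue is held upright in the gripper. Parking blue.

Emit:
jog_arm(plan=[40,0,0,-0.3,0,40,0,0,-0.35,0,40,0,0,-0.35,0,40,0,0,-0.2,0,40,0,0,-0.07,0,40,0,0,0,0])

```text
t: 5.9
ee_pos: [423.9, 9.2, 47.8]
eef_rot: [0.136, -3.136, -0.0]
wrist_force: [-0.1, -0.1, -0.7]
gripper_width: 53.1
grip_force: 42.9
```

Emit:
jog_arm(plan=[40,0,0,-0.035,0,40,0,0,0,0])

```text
t: 6.1
ee_pos: [426.4, 9.5, 46.0]
eef_rot: [-0.137, 3.136, -0.001]
wrist_force: [0.3, -1.0, -2.2]
gripper_width: 52.6
grip_force: 42.9
```

Emit:
jog_arm(plan=[40,0,0,-0.012,0,40,0,0,0,0])

```text
t: 6.3
ee_pos: [426.1, 9.7, 44.4]
eef_rot: [-0.138, 3.136, -0.001]
wrist_force: [1.0, -1.0, -0.3]
gripper_width: 53.0
grip_force: 43.1
```

Emit:
jog_arm(plan=[40,0,0,-0.008,0,85,0,0,0,0,85,0,0,0,0,85,0,0,0,0,85,0,0,0,0,85,0,0,0.3,0,85,0,0,0.35,0,85,0,0,0.35,0,85,0,0,0.35,0,85,0,0,0,0])

```text
t: 7.3
ee_pos: [429.6, 9.3, 211.3]
eef_rot: [-0.137, 3.125, -0.004]
wrist_force: [0.5, 0.9, 0.6]
gripper_width: 85.0
grip_force: 0.0
```

Emit:
jog_arm(plan=[85,0.015,-0.36,0,-0.17,85,0.015,-0.36,0,-0.17,85,0.015,-0.36,0,-0.17,85,0.015,-0.36,0,-0.17,85,0.015,-0.36,0,-0.17,85,0.015,-0.36,0,-0.17,85,0.015,-0.36,0,-0.17,85,0.015,-0.36,0,-0.17,85,0.015,-0.36,0,-0.17,85,0.005,-0.36,0,-0.17])

```text
t: 8.3
ee_pos: [441.1, -423.4, 202.9]
eef_rot: [-0.143, -3.137, -0.002]
wrist_force: [0.8, 0.0, 0.1]
gripper_width: 85.3
grip_force: 0.0
```

```bash
python3 - <<'E'
from station import robot, optics
from h import *
for n in ("scene","top"):
    d=optics.get_image(n);P=cloud(d)
    H=cv2.cvtColor(d["pixels"],cv2.COLOR_RGB2HSV)
    m=(H[...,0]>104)&(H[...,0]<126)&(H[...,1]>150)&(P[...,2]>103)&(P[...,1]>-60)&(P[...,1]<80)&(P[...,0]<520)
    Q=P[m];print(n,len(Q),Q.min(0),Q.max(0))
s=robot.state();print(s["ee_pos"],s["eef_rot"],s["q"],s["t"])
d=optics.get_image("wrist");np.savez("wrist2.npz",**d);cv2.imwrite("pics/w2.png",d["pixels"][:,:,::-1])
H=cv2.cvtColor(d["pixels"],cv2.COLOR_RGB2HSV)
m=((H[...,0]>170)|(H[...,0]<6))&(H[...,1]>170)&(H[...,2]>60)
n,_,st,c=cv2.connectedComponentsWithStats(m.astype(np.uint8))
for i in range(1,n):
    if st[i,4]>200: print(st[i],c[i],wray(d,*c[i],123))
E
```

```text
scene 84 [411.34371309  -9.82332885 103.08226948] [441.29837591   7.62373649 112.57644016]
top 199 [414.54168404  -4.46120911 107.31222952] [441.14872699  24.21790152 114.8527572 ]
[ 440.68340393 -426.92364698  202.9989165 ] [-1.48801551e-01 -3.13755261e+00  2.99193391e-03] [-8.83047844e-01  2.17026865e-01  1.66794114e+00 -1.74342430e-03
  1.25555550e+00 -2.35852355e+00] 8.4
[ 302  223   50   55 2132] [326.90243902 249.84380863] [ 439.9366422  -423.65503525]
[607 376  26  30 522] [619.71264368 390.18007663] [ 625.16302915 -128.38179276]
```

Blue is parked upright, its top at about 113 mm. Descending on red.

Emit:
jog_arm(plan=[85,-0.008,0,-0.35,0,85,0,0,-0.35,0,85,0,0,-0.35,0,85,0,0,-0.19,0,85,0,0,0,0,40,0,0,0,0,40,0,0,0,0,40,0,0,0,0,40,0,0,0,0,40,0,0,0,0])

```text
t: 9.45
ee_pos: [441.1, -422.1, 56.3]
eef_rot: [0.142, 3.137, -0.0]
wrist_force: [1.3, 1.4, 3.5]
gripper_width: 54.1
grip_force: 42.8
```

Emit:
jog_arm(plan=[40,0,0,0.2,0,40,0,0,0.35,0,40,0,0,0.35,0,40,0,0,0.35,0,40,0.12,0.33,0,0,40,0.12,0.33,0,0,40,0.12,0.33,0,0,40,0.11,0.32,0,0,40,0,0,-0.35,0,40,0,0,-0.35,0])

```text
t: 10.45
ee_pos: [498.7, -264.3, 122.2]
eef_rot: [0.137, 3.135, -0.005]
wrist_force: [0.2, -1.6, -3.2]
gripper_width: 53.8
grip_force: 43.1
```

Emit:
jog_arm(plan=[40,0,0,-0.16,0,40,0,0,0,0,40,0,0,0,0])

```text
t: 10.75
ee_pos: [496.8, -264.8, 102.0]
eef_rot: [-0.142, -3.138, -0.001]
wrist_force: [0.7, -0.9, -2.2]
gripper_width: 53.5
grip_force: 43.1
```

```bash
python3 - <<'E'
from station import robot, optics
from h import *
s=robot.state();print(s["ee_pos"],s["wrist_force"],s["t"])
S=optics.get_image("scene");W=optics.get_image("wrist");T=optics.get_image("top")
np.savez("scene3.npz",**S);np.savez("wrist3.npz",**W);np.savez("top3.npz",**T)
P=cloud(S);c=np.array([497.5,-264.5]);r=np.hypot(P[...,0]-c[0],P[...,1]-c[1])
for lo,hi in ((62,80),(62,70),(70,80)):
    Q=P[(r<40)&(P[...,2]>lo)&(P[...,2]<hi)];print("body",len(Q),circ(Q[:,0],Q[:,1],27.5))
P1=cloud(dict(np.load("scene1.npz")));
v,u=np.nonzero((r<34)&(P[...,2]>44)&(P[...,2]<61));print(np.nanmin(P[...,2][(r<29)]))
o=np.zeros((600,800,3),np.uint8)
o[:600,:480]=cv2.resize(S["pixels"][215:315,300:380],(480,600),interpolation=2)
o[:300,480:]=cv2.resize(T["pixels"][235:309,342:421],(320,300),interpolation=2)
o[300:,480:]=cv2.resize(W["pixels"][100:325,200:440],(320,300),interpolation=2)
cv2.imwrite("pics/m3.png",o[:,:,::-1])
E
```

```text
[ 496.76002571 -264.78720363  102.02640229] [ 0.70871807 -0.86314355 -2.24957356] 10.75
body 347 [ 467.73995055 -303.74773101]
body 154 [ 468.90674518 -304.16772953]
body 193 [ 467.10664117 -303.55176413]
7.916766461805821
```

View pics/m3.png

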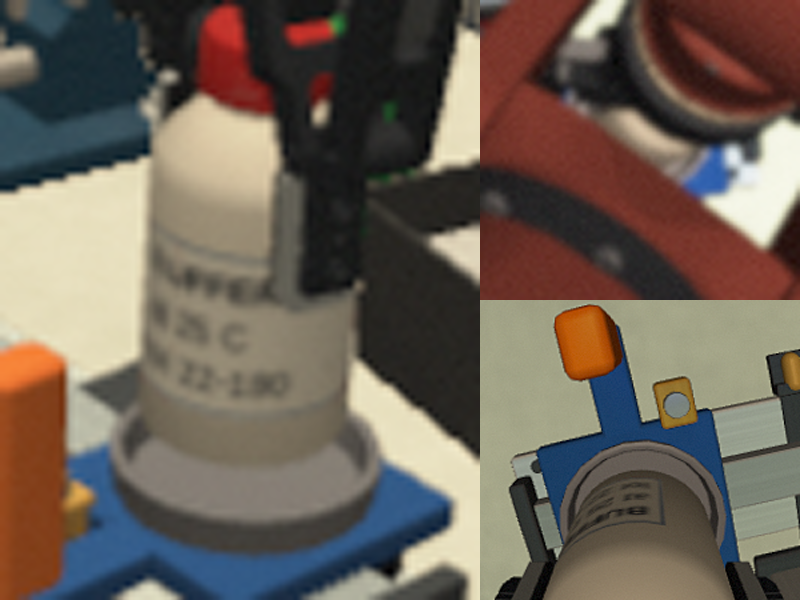

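In the scene crop (left), the bottle spans columns 140–348 and the cup rim 110–380, so it is centred sideways. I check depth with a better-initialised fit.

```bash
python3 - <<'E'
from h import *
def fit(Q,c,r): 
    return least_squares(lambda p:np.hypot(Q[:,0]-p[0],Q[:,1]-p[1])-r,c,loss="soft_l1",f_scale=1.5).x.round(2)
c=np.array([497.,-264.])
for n in ("scene0","scene3"):
    P=cloud(dict(np.load(n+".npz")));r=np.hypot(P[...,0]-c[0],P[...,1]-c[1])
    for lo,hi in ((62,72),(72,85)):
        m=(r<36)&(P[...,2]>lo)&(P[...,2]<hi);print(n,lo,m.sum(),fit(P[m],c,27.5))
# cup rim in scene1/top1: outer radius free
for n in ("scene1","top1"):
    P=cloud(dict(np.load(n+".npz")));r=np.hypot(P[...,0]-c[0],P[...,1]-c[1])
    Q=P[(r<42)&(P[...,2]>45)&(P[...,2]<50)];x=least_squares(lambda p:np.hypot(Q[:,0]-p[0],Q[:,1]-p[1])-p[2],[*c,33],loss="soft_l1").x;print(n,len(Q),x)
E
```

```text
scene0 62 200 [ 497.8  -263.61]
scene0 72 255 [ 497.57 -263.46]
scene3 62 186 [ 496.64 -264.52]
scene3 72 262 [ 496.42 -264.94]
scene1 245 [ 497.21218134 -266.35376895   33.97750106]
top1 207 [ 497.87012232 -263.01667725   33.98723671]
```

Emit:
jog_arm(plan=[40,0.006,-0.007,-0.07,0,40,0,0,-0.05,0,40,0,0,-0.02,0,40,0,0,0,0])

```text
t: 11.3
ee_pos: [497.1, -265.3, 84.6]
eef_rot: [-0.142, -3.137, -0.002]
wrist_force: [-0.5, -0.2, -1.5]
gripper_width: 53.6
grip_force: 43.1
```

Emit:
jog_arm(plan=[40,0,0,-0.02,0,40,0,0,-0.008,0,40,0,0,0,0])

```text
t: 11.6
ee_pos: [498.0, -265.8, 82.3]
eef_rot: [0.142, 3.138, -0.0]
wrist_force: [0.7, -0.6, -2.0]
gripper_width: 53.8
grip_force: 43.1
```

Emit:
jog_arm(plan=[40,0,0,-0.008,0,40,0,0,0,0,40,0,0,0,0])

```text
t: 11.9
ee_pos: [498.3, -266.1, 82.3]
eef_rot: [0.142, 3.137, -0.001]
wrist_force: [-2.4, -0.0, 5.1]
gripper_width: 54.0
grip_force: 43.8
```

Emit:
jog_arm(plan=[85,0,0,0,0,85,0,0,0,0,85,0,0,0,0,85,0,0,0,0,85,0,0,0.35,0,85,0,0,0.35,0,85,0,0,0.35,0,85,-0.1,0.38,0,0,85,-0.1,0.38,0,0,85,-0.1,0.38,0,0])

```text
t: 12.9
ee_pos: [461.4, -127.8, 207.6]
eef_rot: [0.144, 3.137, -0.0]
wrist_force: [0.2, 1.6, 0.1]
gripper_width: 85.3
grip_force: 0.0
```

Emit:
jog_arm(plan=[85,-0.1,0.38,0,0,85,-0.1,0.38,0,0,85,-0.108,0.397,0,0,85,0,0,0,0])

```text
t: 13.3
ee_pos: [422.6, 14.7, 206.6]
eef_rot: [-0.131, -3.137, -0.004]
wrist_force: [-0.3, -1.4, 0.1]
gripper_width: 84.8
grip_force: 0.0
```

```bash
python3 - <<'E'
from station import robot, optics
from h import *
s=robot.state();print(s["ee_pos"],s["t"])
c=np.array([497.,-264.])
for n in ("scene","top"):
    d=optics.get_image(n);np.savez(n+"4.npz",**d);P=cloud(d);r=np.hypot(P[...,0]-c[0],P[...,1]-c[1])
    Q=P[(r<25)&(P[...,2]>130)];print(n,"red",np.percentile(Q[:,2],98),Q[Q[:,2]>143].min(0),Q[Q[:,2]>143].max(0))
    c2=np.array([438,-421]);
    r=np.hypot(P[...,0]-c2[0],P[...,1]-c2[1]);Q=P[(r<45)&(P[...,2]>17)&(P[...,2]<26)]
    x=least_squares(lambda p:np.hypot(Q[:,0]-p[0],Q[:,1]-p[1])-p[2],[*c2,33],loss="soft_l1").x;print("cup",len(Q),x)
d=optics.get_image("wrist");H=cv2.cvtColor(d["pixels"],cv2.COLOR_RGB2HSV)
P=wcol(d,105,125,(290,210,365,290),112);print("blue wrist",P.min(0),P.max(0),P.mean(0))
E
```

```text
[422.63623833  14.71960396 206.59544713] 13.3
scene red 149.52968096822158 [ 480.47432716 -285.81796928  143.07270571] [ 512.61517045 -253.52945669  150.20342729]
cup 528 [ 440.04013124 -421.49705344   34.03647806]
top red 151.6910425089843 [ 481.92841088 -282.00880404  143.91437375] [ 513.78925244 -250.26774092  153.31204076]
cup 250 [ 440.90813719 -417.88868844   33.85012183]
blue wrist [412.42709462  -6.34797742] [444.4398421  24.4505145] [428.28472389   8.72439456]
```

Red is seated in the slide's cup (cap top 149.5 mm). Blue stands about 2.5 mm further out in x than the gripper; I correct for that and grasp.

Emit:
jog_arm(plan=[85,0.02,0,-0.35,0,85,0,0,-0.35,0,85,0,0,-0.35,0,85,0,0,-0.31,0,85,0,0,0,0,40,0,0,0,0,40,0,0,0,0,40,0,0,0,0,40,0,0,0,0,40,0,0,0,0])

```text
t: 14.45
ee_pos: [428.6, 9.6, 45.5]
eef_rot: [0.141, 3.135, -0.002]
wrist_force: [-0.6, -1.3, 5.1]
gripper_width: 52.7
grip_force: 42.8
```

Emit:
jog_arm(plan=[40,0,0,0.2,0,40,0,0,0.4,0,40,0,0,0.4,0,40,0,0,0.4,0,40,0.01,-0.36,0,0,40,0.01,-0.36,0,0,40,0.01,-0.36,0,0,40,0.01,-0.36,0,0,40,0.01,-0.36,0,0,40,0.01,-0.36,0,0])

```text
t: 15.45
ee_pos: [433.5, -250.1, 211.3]
eef_rot: [-0.142, -3.137, -0.002]
wrist_force: [0.3, -0.9, -1.3]
gripper_width: 52.6
grip_force: 43.0
```

Emit:
jog_arm(plan=[40,0.013,-0.36,0,0,40,0.013,-0.36,0,0,40,0.013,-0.36,0,0,40,0.013,-0.348,0,0,40,0,0,-0.35,0,40,0,0,-0.35,0,40,0,0,-0.3,0,40,0,0,-0.14,0,40,0,0,0,0])

```text
t: 16.35
ee_pos: [438.4, -417.6, 71.2]
eef_rot: [-0.141, -3.133, -0.01]
wrist_force: [-0.6, -0.2, -1.9]
gripper_width: 52.8
grip_force: 43.0
```

```bash
python3 - <<'E'
from station import robot, optics
from h import *
s=robot.state();print(s["ee_pos"],s["wrist_force"],s["t"])
def fit(Q,c,r): 
    return least_squares(lambda p:np.hypot(Q[:,0]-p[0],Q[:,1]-p[1])-r,c,loss="soft_l1",f_scale=1.5).x.round(2)
c=np.array([440.,-421.]);d=optics.get_image("scene");np.savez("scene5.npz",**d)
P=cloud(d);P0=cloud(dict(np.load("scene0.npz")))
for n,p in(("now",P),("red at start",P0)):
  r=np.hypot(p[...,0]-c[0],p[...,1]-c[1])
  for lo,hi in ((36,48),(48,60)):
    m=(r<36)&(p[...,2]>lo)&(p[...,2]<hi);print(n,lo,m.sum(),fit(p[m],c,27.5))
E
```

```text
[ 438.38379709 -417.60641484   71.20146425] [-0.63433763 -0.22468049 -1.86568151] 16.35
now 36 302 [ 438.63 -418.01]
now 48 308 [ 438.33 -418.27]
red at start 36 314 [ 440.63 -421.43]
red at start 48 313 [ 440.61 -421.72]
```

Emit:
jog_arm(plan=[40,0,0,0,0,40,0,0,0,0])

```text
t: 16.6
ee_pos: [442.3, -422.3, 78.2]
eef_rot: [0.141, 3.135, -0.006]
wrist_force: [0.5, -0.3, -2.6]
gripper_width: 52.6
grip_force: 43.1
```

```bash
python3 - <<'E'
from station import robot, optics
from h import *
s=robot.state();print(s["ee_pos"],s["wrist_force"],s["t"])
def fit(Q,c,r): 
    return least_squares(lambda p:np.hypot(Q[:,0]-p[0],Q[:,1]-p[1])-r,c,loss="soft_l1",f_scale=1.5).x.round(2)
c=np.array([440.,-421.]);d=optics.get_image("scene")
p=cloud(d);r=np.hypot(p[...,0]-c[0],p[...,1]-c[1])
for lo,hi in ((36,48),(48,60)):
    m=(r<36)&(p[...,2]>lo)&(p[...,2]<hi);print(lo,m.sum(),fit(p[m],c,27.5))
E
```

```text
[ 442.28782023 -422.30880669   78.22511593] [ 0.53660827 -0.32716856 -2.57981344] 16.6
36 301 [ 443.03 -423.02]
48 312 [ 442.49 -423.03]
```

The arm seems to be ringing after the fast move, so I let it settle and read again.

Emit:
jog_arm(plan=[40,0,0,0,0,40,0,0,0,0,40,0,0,0,0,40,0,0,0,0,40,0,0,0,0])

```text
t: 17.15
ee_pos: [440.6, -420.5, 75.1]
eef_rot: [-0.142, -3.138, -0.0]
wrist_force: [0.1, 0.4, -1.0]
gripper_width: 52.9
grip_force: 43.0
```

```bash
cat > b.py <<'E'
from station import robot, optics
from h import *
def fit(Q,c,r): 
    return least_squares(lambda p:np.hypot(Q[:,0]-p[0],Q[:,1]-p[1])-r,c,loss="soft_l1",f_scale=1.5).x.round(2)
c=np.array([440.,-421.])
for i in range(3):
    s=robot.state();print(s["ee_pos"].round(1),s["wrist_force"].round(1),s["dq"].round(3),s["t"])
    p=cloud(optics.get_image("scene"));r=np.hypot(p[...,0]-c[0],p[...,1]-c[1])
    m=(r<36)&(p[...,2]>36)&(p[...,2]<60);print(m.sum(),fit(p[m],c,27.5))
E
python3 b.py
```

```text
[ 440.6 -420.5   75.1] [ 0.1  0.4 -1. ] [ 0.     0.001  0.002 -0.     0.001 -0.   ] 17.15
637 [ 440.89 -421.16]
[ 440.6 -420.5   75.1] [-0.3 -0.3 -2. ] [0.001 0.    0.    0.001 0.001 0.   ] 17.2
631 [ 440.97 -421.13]
[ 440.6 -420.5   75. ] [-1.  -0.7 -2. ] [ 0.    -0.001  0.002 -0.    -0.     0.001] 17.25
627 [ 440.9  -421.17]
```

Settled: blue is within 1 mm of the cup's centre. Lowering.

Emit:
jog_arm(plan=[40,-0.004,0,-0.05,0,40,0,0,-0.05,0,40,0,0,-0.04,0,40,0,0,-0.02,0,40,0,0,0,0,40,0,0,0,0,40,0,0,0,0])

```text
t: 18.0
ee_pos: [440.0, -420.4, 56.6]
eef_rot: [-0.142, -3.138, -0.001]
wrist_force: [-2.1, 2.6, 5.2]
gripper_width: 52.9
grip_force: 43.6
```

Emit:
jog_arm(plan=[40,0,0,-0.008,0,40,0,0,0,0,40,0,0,0,0])

```text
t: 18.3
ee_pos: [440.1, -420.4, 56.6]
eef_rot: [-0.141, -3.138, -0.001]
wrist_force: [-3.9, 3.4, 9.5]
gripper_width: 52.6
grip_force: 44.1
```

Emit:
jog_arm(plan=[85,0,0,0,0,85,0,0,0,0,85,0,0,0,0,85,0,0,0,0,85,0,0,0.2,0,85,0,0,0.35,0,85,0,0,0.35,0,85,0,0.2,0.2,0.5,85,0,0.3,0,0.6,85,0,0.3,0,0.5])

```text
t: 19.3
ee_pos: [440.8, -324.7, 188.7]
eef_rot: [-0.123, 3.137, -0.004]
wrist_force: [0.9, -0.3, 0.2]
gripper_width: 85.0
grip_force: 0.0
```

Emit:
jog_arm(plan=[60,-0.05,0.2,0,0,60,-0.06,0.2,0,0,60,0,0,0,0,60,0,0,0,0,60,0,0,0,0,60,0,0,0,0])

```text
t: 19.9
ee_pos: [427.3, -277.7, 187.2]
eef_rot: [-0.12, 3.139, -0.001]
wrist_force: [-0.2, 0.1, 0.5]
gripper_width: 59.9
grip_force: 0.0
```

```bash
python3 - <<'E'
from station import robot, optics
from h import *
from scipy.spatial.transform import Rotation as R
s=robot.state();M=R.from_rotvec(s["eef_rot"]).as_matrix();print(s["ee_pos"],np.degrees(np.arctan2(M[1,1],M[0,1])),s["q"].round(2),s["t"])
def fit(Q,c,r): 
    return least_squares(lambda p:np.hypot(Q[:,0]-p[0],Q[:,1]-p[1])-r,c,loss="soft_l1",f_scale=1.5).x.round(2)
S=optics.get_image("scene");T=optics.get_image("top");W=optics.get_image("wrist")
for n,d in(("scene",S),("top",T)):
  P=cloud(d)
  for b,c,z0 in (("blue",(440.,-421.),11),("red",(497.5,-265),37)):
    r=np.hypot(P[...,0]-c[0],P[...,1]-c[1])
    t=P[(r<24)&(P[...,2]>z0+106)&(P[...,2]<z0+120)]
    m=(r<36)&(P[...,2]>z0+25)&(P[...,2]<z0+70)
    if len(t):print(n,b,"top",np.percentile(t[:,2],90),(t.min(0)+t.max(0))/2,"body",m.sum(),fit(P[m],c,27.5))
P=wcol(W,5,16,(200,30,440,300),101);print("grip wrist",P.min(0),P.max(0),P.mean(0))
np.savez("wrist6.npz",**W)
o=np.hstack([W["pixels"][60:420,120:520],cv2.resize(S["pixels"][215:405,260:470],(398,360))]);cv2.imwrite("pics/m6.png",o[:,:,::-1])
E
```

```text
[ 427.31930368 -277.69536681  187.17954989] 94.38062925798464 [-0.71  0.01  1.92 -0.    1.2  -2.36] 19.9
scene blue top 123.29184766191926 [ 438.56579981 -420.25285515  120.53014621] body 1238 [ 440.54 -420.14]
scene red top 149.22355129360236 [ 497.539126   -268.77570981  146.5931563 ] body 928 [ 498.26 -266.86]
top red top 150.49171323525013 [ 499.74674815 -259.90602513  148.18306548] body 72 [ 498.31 -265.21]
grip wrist [ 399.91833118 -285.48600357] [ 432.81936888 -249.2543294 ] [ 416.62443073 -277.48232913]
```

View pics/m6.png

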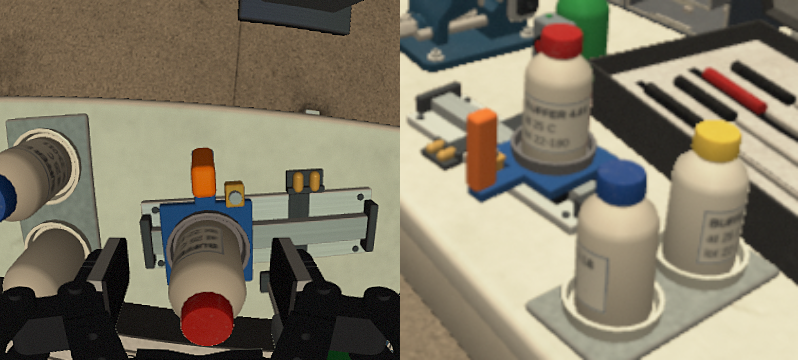

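Both bottles are seated: red's top is at 149.2 mm in the slide's cup at (558,140), and blue's at 123.3 mm in the near rack cup at (615,270). Yellow is untouched. Working out the travel and grasping the grip.

Emit:
jog_arm(plan=[60,-0.058,0.018,-0.25,0.2,60,0,0,-0.3,0.2,60,0,0,-0.3,0,60,0,0,-0.14,0,60,0,0,0,0,60,0,0,0,0,0,0,0,0,0,0,0,0,0,0,0,0,0,0,0], grip_force=60)

```text
t: 20.95
ee_pos: [420.9, -275.2, 69.6]
eef_rot: [-0.187, 3.134, -0.003]
wrist_force: [-0.2, 0.3, 0.5]
gripper_width: 16.7
grip_force: 0.0
```

Emit:
jog_arm(plan=[0,0,0,0,0,0,0,0,0,0,0,0,0,0,0,0,0,0,0,0])

```text
t: 21.35
ee_pos: [420.9, -275.3, 69.7]
eef_rot: [-0.19, 3.135, -0.003]
wrist_force: [-0.6, 0.7, 5.9]
gripper_width: 15.2
grip_force: 59.1
```

```bash
python3 - <<'E'
from h import *
from station import robot
S=dict(np.load("scene0.npz"));T=dict(np.load("top0.npz"))
a=tri([S,T],[(278.5,294.2),(331.5,295.2)]);b=tri([S,T],[(288,290),(340.2,294.2)]);print("ridges",a,b)
w=dict(np.load("wrist6.npz"))
for z in (25,30,35,40):print(z,"w6 ridges",wray(w,120+297,60+181,z),wray(w,120+314,60+181,z),"ball",wray(w,120+236,60+197,z))
P=cloud(S);print("head",P[238:242,316:322].reshape(-1,3)[:3])
# long straight rail edge directions in top view (unoccluded left part)
P=cloud(T)
for n,sl in(("top",T),):
    Z=P[...,2];m=(P[...,0]>420)&(P[...,0]<560)&(P[...,1]>-215)&(P[...,1]<-90)&(Z>14)&(Z<24)
    Q=P[m][:,:2];C=np.cov(Q.T);e,v=np.linalg.eigh(C);print(len(Q),np.degrees(np.arctan2(-v[0,1],v[1,1])))
s=robot.state();print(s["ee_pos"],s["wrist_force"],s["gripper_width"],s["grip_force"])
E
```

```text
ridges [ 439.24964954 -169.82805153    3.57958191] [ 443.38329119 -188.02469843   19.85901673]
25 w6 ridges [ 437.58411869 -192.39725647] [ 436.33805421 -176.62573185] ball [ 456.27129211 -244.81049042]
30 w6 ridges [ 436.22281752 -193.91016348] [ 434.99715666 -178.39688886] ball [ 454.60399879 -245.46515967]
35 w6 ridges [ 434.86151635 -195.42307049] [ 433.6562591  -180.16804588] ball [ 452.93670547 -246.11982891]
40 w6 ridges [ 433.50021517 -196.9359775 ] [ 432.31536154 -181.93920289] ball [ 451.26941215 -246.77449816]
head [[604.48603922 -30.60373011  11.68098706]
 [608.44576174 -28.34430714   9.78884147]
 [608.07608523 -32.59959279  11.66746659]]
543 8.813303733122806
[ 420.85096448 -275.27512959   69.70048621] [-0.57999389  0.66460678  5.91710928] 15.217607951657518 59.073346853256226
```

Emit:
jog_arm(plan=[0,-0.004,0.035,0,0,0,-0.004,0.035,0,0,0,-0.004,0.035,0,0,0,-0.004,0.035,0,0,0,-0.004,0.035,0,0,0,-0.004,0.035,0,0,0,-0.004,0.035,0,0,0,-0.005,0.035,0,0,0,-0.005,0.035,0,0,0,-0.005,0.035,0,0])

```text
t: 22.35
ee_pos: [415.1, -233.5, 69.7]
eef_rot: [0.19, -3.136, 0.004]
wrist_force: [-3.8, -1.9, 8.3]
gripper_width: 15.6
grip_force: 59.7
```

Emit:
jog_arm(plan=[0,0,0,0,0,0,0,0,0,0,0,0,0,0,0])

```text
t: 22.65
ee_pos: [415.0, -232.9, 69.7]
eef_rot: [0.19, -3.135, 0.002]
wrist_force: [-4.0, 0.4, 9.6]
gripper_width: 14.8
grip_force: 59.8
```

Emit:
jog_arm(plan=[0,-0.006,0.02,0,0,0,-0.003,0.02,0,0,0,-0.003,0.02,0,0,0,-0.003,0.02,0,0,0,0,0,0,0,0,0,0,0,0])

```text
t: 23.25
ee_pos: [413.7, -223.5, 69.7]
eef_rot: [-0.19, 3.135, -0.003]
wrist_force: [-2.0, 0.6, 9.3]
gripper_width: 15.2
grip_force: 59.7
```

Emit:
jog_arm(plan=[0,-0.002,0.02,0,0,0,-0.003,0.02,0,0,0,0,0,0,0,0,0,0,0,0])

```text
t: 23.65
ee_pos: [413.3, -220.4, 69.8]
eef_rot: [-0.19, 3.134, -0.009]
wrist_force: [-2.1, -5.8, 4.2]
gripper_width: 15.1
grip_force: 59.4
```

Emit:
jog_arm(plan=[0,-0.002,0.02,0,0,0,0,0,0,0,0,0,0,0,0])

```text
t: 23.95
ee_pos: [412.9, -217.3, 69.7]
eef_rot: [-0.19, 3.135, -0.006]
wrist_force: [-1.9, -3.0, 6.6]
gripper_width: 15.3
grip_force: 59.6
```

Emit:
jog_arm(plan=[0,-0.002,0.015,0,0,0,0,0,0,0,0,0,0,0,0])

```text
t: 24.25
ee_pos: [412.5, -214.9, 69.7]
eef_rot: [-0.19, 3.135, -0.004]
wrist_force: [-2.7, -1.1, 6.7]
gripper_width: 15.4
grip_force: 59.8
```

Emit:
jog_arm(plan=[0,-0.002,0.015,0,0,0,0,0,0,0,0,0,0,0,0])

```text
t: 24.55
ee_pos: [412.2, -212.5, 69.7]
eef_rot: [-0.19, 3.136, -0.002]
wrist_force: [-3.3, 0.7, 10.1]
gripper_width: 15.2
grip_force: 60.0
```

Emit:
jog_arm(plan=[0,-0.002,0.015,0,0,0,0,0,0,0,0,0,0,0,0])

```text
t: 24.85
ee_pos: [411.8, -210.1, 69.7]
eef_rot: [-0.19, 3.136, -0.0]
wrist_force: [-3.5, 3.3, 10.9]
gripper_width: 15.3
grip_force: 60.2
```

Emit:
jog_arm(plan=[0,-0.002,0.015,0,0,0,0,0,0,0,0,0,0,0,0])

```text
t: 25.15
ee_pos: [411.4, -207.3, 69.7]
eef_rot: [0.189, -3.135, -0.003]
wrist_force: [-2.5, 6.2, 12.9]
gripper_width: 15.2
grip_force: 60.6
```

Emit:
jog_arm(plan=[0,-0.002,0.015,0,0,0,0,0,0,0,0,0,0,0,0])

```text
t: 25.45
ee_pos: [411.4, -206.8, 69.7]
eef_rot: [-0.19, 3.136, -0.001]
wrist_force: [-2.9, 1.5, 10.0]
gripper_width: 15.1
grip_force: 60.0
```

Emit:
jog_arm(plan=[0,-0.002,0.01,0,0,0,0,0,0,0,0,0,0,0,0])

```text
t: 25.75
ee_pos: [411.3, -206.6, 69.7]
eef_rot: [-0.19, 3.135, -0.004]
wrist_force: [-2.2, -2.1, 7.4]
gripper_width: 15.3
grip_force: 59.7
```

It has clicked: the grip stays at y ≈ -206.8 while the force changes sign as the command advances. I centre it and verify.

Emit:
jog_arm(plan=[0,0,-0.004,0,0,0,0,0,0,0,0,0,0,0,0,0,0,0,0,0,0,0,0,0,0])

```text
t: 26.25
ee_pos: [411.4, -206.7, 69.7]
eef_rot: [-0.19, 3.135, -0.003]
wrist_force: [-2.5, -0.9, 8.0]
gripper_width: 14.8
grip_force: 59.8
```

```bash
python3 - <<'E'
from station import robot, optics
from h import *
s=robot.state();print(s["ee_pos"],s["wrist_force"],s["grip_force"],s["t"])
W=optics.get_image("wrist");S=optics.get_image("scene")
P=cloud(S)
for b,c,z0 in (("blue",(440.,-421.),11),("red",(489.,-196),37)):
    r=np.hypot(P[...,0]-c[0],P[...,1]-c[1]);t=P[(r<28)&(P[...,2]>z0+106)&(P[...,2]<z0+120)];print(b,np.percentile(t[:,2],90),(t.min(0)+t.max(0))/2)
o=np.hstack([W["pixels"][60:420,120:520],cv2.resize(S["pixels"][190:380,240:450],(398,360))]);cv2.imwrite("pics/m7.png",o[:,:,::-1])
E
```

```text
[ 411.36915148 -206.7347954    69.71027056] [-2.50608389 -0.85523769  7.9596701 ] 59.839977622032166 26.25
blue 123.13447448651516 [ 438.01306973 -420.85654136  120.5897655 ]
red 149.14981145191095 [ 487.20136847 -201.31170993  146.68240873]
```

View pics/m7.png

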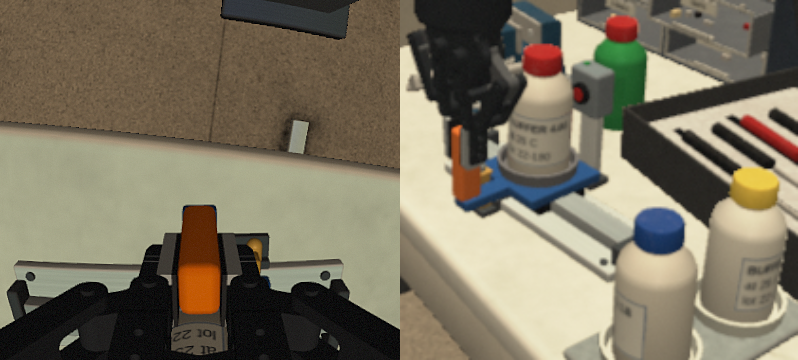

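The picture shows the red bottle (545,110) in front of the reading head (590,95), the grip held at (465,165), and blue upright in the near rack cup. Handing in.

```bash
python3 -c "
from station import robot
print(robot.job_done())"
```

```text
the job is handed in; nothing more can be done
None
```

I handed the job in at about 26 s, with no verdict returned: by my last measurements red stands in the slide's cup at the notch in front of the reading head, blue stands in the near rack cup, and the gripper still holds the orange grip at about 60 N.

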